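Load the dead-weight press with one slotted weight

TASK

Put one weight on the dead-weight press: lift only the top slotted weight off the nested stack, leaving the others nested where they are. Bring its slot in sideways round the plunger's neck, below the knob, then lower it gently onto the seat and on down until the plunger's foot rests on the chip (do not let it drop), and let go.

Things in the scene. Friction and masses are not known exactly. Their poses are not given: they have to be found in the camera images.
- weight_1: Top weight of the stack, 0.45 kg: steel disc, 72 mm across, two grip flats 60 mm apart facing +y and -y, body 18 mm thick, on it a tapered boss 8 mm high (diameter 42, top 34). Below, a hollow 9 mm deep (diameter 46, roof 38) sits over the boss of the next weight. A 15 mm wide slot runs from the centre out through the rim. Origin: centre of the underside; x: along the slot, out of its mouth; z up.
- weight_2: Second weight, like weight_1, nested 18 mm below it; origin at the centre of its underside. The two bodies meet flush at the rim, so fingers that reach more than 18 mm below the upper body's top (26 mm below its boss top) hold this one too. Must stay nested.
- weight_3: Third weight, like the others, nested 18 mm lower again; origin at the centre of its underside. Must stay nested.
- weight_4: Lowest weight, like the others, on the boss of the resting block; origin at the centre of its underside. Must stay nested.
- rest: Fixed dark steel block, 96 x 96 x 15 mm, with a boss on top that carries the stack. Origin: centre of its underside, on the bench; z up. The undersides of weights 4, 3, 2, 1 lie 15, 33, 51, 69 mm above it; the top of weight_1's boss 95 mm.
- press: Dead-weight press, fixed: base plate 150 x 110 mm (from 50 mm before the plunger to 100 mm behind it), column behind, 40 mm wide arm with the plunger's bush; all ends below the seat (arm top at 112 mm). Origin: on the plunger's vertical axis, on the bench; x: from the plunger back to the column (open front is -x); z up.
- seat (a point): Centre of the plunger's seat, a flat steel collar of 50 mm diameter, 140 mm above the bench while up; moves with the plunger. A weight is seated when its origin is here. On it stand a boss like the weights' (8 mm high, diameter 42, top 34), then a neck 10 mm thick; the knob begins 44 mm above the seat. Axes as the press's.
- knob_top (a point): Top centre of the black lift knob on the neck: 26 mm diameter, 12 mm high, top 56 mm above the seat. It is wider than the slot: the weight must come in below it, with its underside 8 to 18 mm above the seat (to pass over the seat's boss).
- plunger (a joint): Travel of the plunger, m: 0 = up, held by a light spring; grows downward to 0.012, where the foot rests on the chip. It starts to sink at about 1 N and is fully down at about 2.3 N, so one weight (about 4.4 N) takes it down and keeps it there.

How it is judged (in metres and radians):
On the way, in this order (a step that is already met when the one before it is completed fails the run):
1. the top weight is lifted clear of the stack and the second is still nested (z of weight_1 in the frame of weight_2 above 0.03 m and z of weight_2 in the frame of rest below 0.054 m), for 0.1 s.
2. the weight is round the plunger's neck, under the knob (horizontal distance between weight_1 and seat below 0.006 m and z of weight_1 in the frame of seat below 0.02 m), for 0.1 s.
At the end, for the whole second after the job is handed in: The top weight sits flat and released on the plunger's seat (centred within 4 mm, underside within 2.5 mm, tilt under 0.06 rad), at rest, the plunger down at least 10.5 of its 12 mm; the other three weights are still nested on their block, none more than 2.5 mm above its nested height (horizontal distance between weight_1 and seat below 0.004 m and z of weight_1 in the frame of seat between -0.002 and 0.0025 m and angle between weight_1's own z axis and vertical below 0.06 rad and value of joint plunger above 0.0105 m and linear speed of weight_1 below 0.02 m/s and horizontal distance between weight_2 and rest below 0.009 m and z of weight_2 in the frame of rest below 0.0535 m and horizontal distance between weight_3 and rest below 0.007 m and z of weight_3 in the frame of rest below 0.0355 m and horizontal distance between weight_4 and rest below 0.005 m and z of weight_4 in the frame of rest below 0.0175 m); the robot touches nothing.
It fails at once if the second weight is pulled up with the top one (more than 5 mm) (z of weight_2 in the frame of rest above 0.056 m).
It fails at once if the plunger is slammed down on the chip (faster than 0.2 m/s) (velocity of joint plunger above 0.2 m/s).
It also fails if it takes over 45 s, if anything falls off the work surface, if the arm or the gripper's body presses on something with over 40 N, if the wrist force passes 120 N, or if a joint passes its speed limit or range.

ROBOT

A 6-joint arm with a two-finger parallel gripper is mounted at the origin on a cart in front of the work surface, level with it; the furniture and walls round the work are solid. World frame = base frame: x ahead of the robot, y to its left, z up, the work surface at z = 0. Lengths are in mm, angles in rad, forces in N, time in s.
With the tool pointing down it reaches from about 275 to 825 mm from the base axis. Payload 5.2 kg.
Tool frame: the origin (TCP) lies at the very end of the fingers, on their centre line; the grasp point (between the pads) lies 19 mm behind it; z points along the fingers, y is the line along which they close (so a half turn about z gives the same grasp; the last joint's range is limited). The gripper opens to 93 mm and grips with 3 to 60 N. Pads are 15 mm wide; open, the fingers measure 128 mm over their backs; the gripper's body (75 mm by 188 mm) begins 65 mm behind the grasp point.
Start: joints at [1.114, 0.259, 1.535, -0, 1.348, -0.203], TCP at [138.074, 532.391, 218.653] pointing down, gripper open.
Joint ranges: [-3.14, 3.14], [-0.91, 2.08], [0.19, 2.58], [-1.22, 4.36], [0.22, 2.71], [-3.12, 3.12]. Speed limits (rad/s): [2.57, 2.57, 3.14, 3.14, 3.14, 3.14].

INTERFACE

Orientations are given as [roll, pitch, yaw] about the fixed x, y, z axes, in that order (R = Rz(yaw) Ry(pitch) Rx(roll)).
In Python, from bench import robot gives the robot as it stands. The module is installed in compiled form; this text tells all that it offers. Calls block until the motion is done:
- robot.move_ptp(position, orientation): joint-space move of the TCP to a pose.
- robot.move_linear(position, ori=None, speed=150, f_stop=None): straight line of the TCP; ori=None keeps the orientation; speed is the mean speed in mm/s. With f_stop (N) it stops when the force on the tool has changed by that much, and returns True; else False.
- robot.move_j(angles): joint-space move.
- robot.move_gripper(opening): opening from 0.0 (shut) to 1.0 (fully open); the grip force is fixed at half the most; returns when the fingers have stopped.
- robot.sleep(seconds).
- robot.inverse_kinematics(position, orientation): joint angles nearest the present ones, or None.
- robot.get_image(name): name is "scene" or "top" or "wrist"; returns a dict with "img" (420x560x3 uint8, blue, green, red), "fovy" (degrees; the focal length in pixels is half the picture's height over the tangent of half this angle, whatever the lens; pixels are square), "cx", "cy" (the principal point, pixels), "eye" and "orientation" of the camera in the world. Camera axes: x right, y down, z forward; pixel columns grow to the right and rows downward; lengths in mm; the calibration is good to about 2 mm. The wrist camera is an equidistant fisheye: a pixel r from the principal point sees the ray r / f radians off the axis. A picture is of the moment at which its call begins. There is no depth.
A pose or a line that the arm cannot do raises robot.MotionError and nothing moves.
- robot.hand_in(): hands the job in; it is judged then, once.
Readings, each from a call of its own:
- robot.current_t(): time.
- robot.current_qpos(): joint angles.
- robot.current_joint_vel(): joint speeds.
- robot.current_joint_efforts(): joint torques, N m.
- robot.current_tcp_pos(): TCP position.
- robot.current_eef_rot(): TCP orientation.
- robot.current_contact_force(): force on the tool from outside, world axes, zero at the start.
- robot.current_ft_torque(): the same for the moment, N m.
- robot.current_gripper_width(): opening from 0.0 (shut) to 1.0 (fully open).
- robot.current_finger_force(): force on a finger pad.
Only numpy, scipy, OpenCV 4.12 (cv2) and the standard library are available. Lean on these libraries where they do the work, as an engineer would, in place of code of your own. Each camera call takes 0.05 s, during which the arm holds its last target. There are 200 camera calls.

## Working session

There is one attempt and no reset: what is moved stays moved. The work goes in short steps, each a Python script; the robot and the scene stay as the last script left them, time stands still between calls to the robot, and variables do not carry over. Pictures are saved under pics/ and viewed, at most 10 in all, crops included, and the job is handed in when it is done.

```bash
mkdir -p pics
python3 - <<'E'
from bench import robot
import cv2,pickle
d={}
for n in("scene","top","wrist"):
    r=robot.get_image(n); d[n]=r; cv2.imwrite(f"pics/{n}0.png",r["img"])
    print(n,r["fovy"],r["cx"],r["cy"],r["eye"],r["orientation"])
pickle.dump(d,open("c0.pkl","wb"))
print(robot.current_eef_rot(),robot.current_t())
E
```

```text
scene 43.011998211611825 288.9974404129851 219.91287638040157 [  33.31894252 -781.64908544  588.50176688] [-2.03294462 -0.00957452 -0.54215586]
top 46.77610704817343 279.16397763865984 206.99062843198473 [ 357.7795136    13.06549848 1107.59893432] [-2.97958038  0.00883601 -1.59404071]
wrist 65.70646984690485 276.9250170827834 204.8189349958716 [ 59.97359227 553.26132698 384.07076052] [2.84974029e+00 1.94825825e-03 1.31567950e+00]
[-3.14027137e+00 -2.48160985e-04  2.88779958e+00] 0.15
```

View pics/scene0.png

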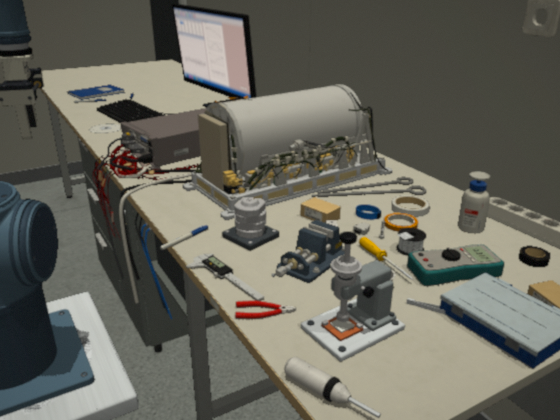

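View pics/top0.png

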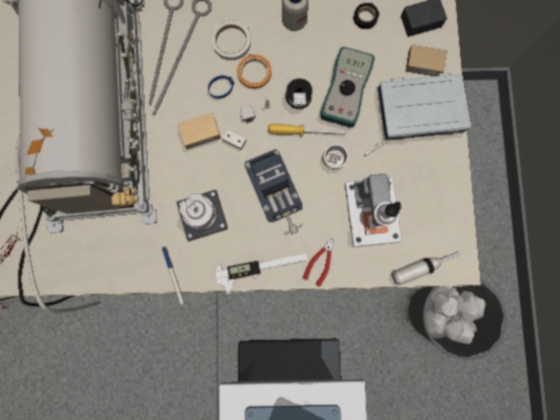

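The top view shows the stack near (200,211) and the press knob near (393,209). The scene view shows the stack near (250,215) and the press near (348,270). I'll enlarge both.

Run:
```python
import cv2,numpy as np
t=cv2.imread("pics/top0.png");s=cv2.imread("pics/scene0.png")
def c(im,x,y,w,h,W=400,H=300):
    return cv2.resize(im[y:y+h,x:x+w],(W,H),interpolation=cv2.INTER_CUBIC)
a=np.vstack([np.hstack([c(t,160,181,80,60),c(t,338,170,80,60)]),np.hstack([c(s,210,190,80,60),c(s,300,225,120,90)])])
cv2.imwrite("pics/crop0.png",a)
```

```text
(no output)
```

View pics/crop0.png

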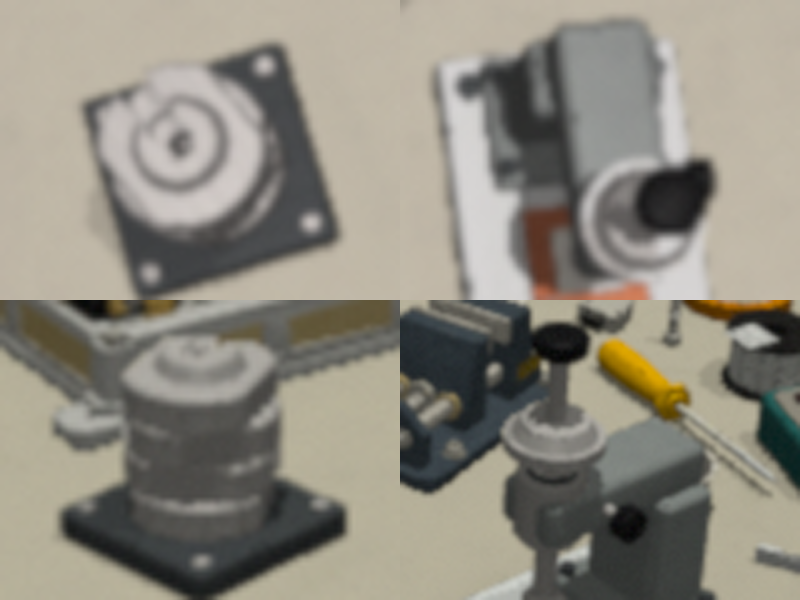

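```bash
cat > h.py <<'E'
import numpy as np,cv2
from scipy.spatial.transform import Rotation as R
def rot(o): return R.from_euler("xyz",o)
def ray(c,px,fish=False):
    f=210/np.tan(np.radians(c["fovy"])/2); u=(px[0]-c["cx"])/f; v=(px[1]-c["cy"])/f
    if fish:
        r=np.hypot(u,v)+1e-12; d=np.array([u/r*np.sin(r),v/r*np.sin(r),np.cos(r)])
    else: d=np.array([u,v,1.])
    return np.array(c["eye"]),rot(c["orientation"]).apply(d/np.linalg.norm(d))
def atz(c,px,z,fish=False):
    e,d=ray(c,px,fish); return (e+d*(z-e[2])/d[2])[:2]
def proj(c,p,fish=False):
    f=210/np.tan(np.radians(c["fovy"])/2)
    q=rot(c["orientation"]).inv().apply(np.array(p)-np.array(c["eye"]))
    h=np.hypot(q[0],q[1]); k=(np.arctan2(h,q[2])/max(h,1e-9)) if fish else 1/q[2]
    return np.array([c["cx"]+f*k*q[0],c["cy"]+f*k*q[1]])
E
python3 - <<'E'
import pickle;from h import *
d=pickle.load(open("c0.pkl","rb"));t=d["top"];s=d["scene"]
T=lambda x,y,z:print(atz(t,(160+x/5,181+y/5),z).round(1))
T(180,143,95)
for p in((83,105),(280,45),(338,238),(140,290)):T(*p,15)
P=lambda x,y,z:print("press",atz(t,(338+(x-400)/5,170+y/5),z).round(1))
P(633,218,140);P(677,197,196)
print("scene stack",atz(s,(210+203/5,190+(345-300)/5),95)," seat",atz(s,(300+(553-400)*.3,225+(430-300)*.3),140),"knob",atz(s,(300+(560-400)*.3,225+(340-300)*.3),196))
w=d["wrist"]
from bench import robot
Rt=rot(robot.current_eef_rot()).inv();p=robot.current_tcp_pos()
print("cam in tool",Rt.apply(np.array(w["eye"])-p), (Rt*rot(w["orientation"])).as_matrix().round(3))
E
```

```text
[522.2 194.1]
[553.9 252.9]
[579.6 162.6]
[489.8 136.5]
[468.4 226.2]
press [ 497.4 -193.7]
press [ 496.9 -198.9]
scene stack [528.16395056 198.1931014 ]  seat [ 498.82408428 -196.04231587] knob [ 491.89852949 -205.50092432]
cam in tool [  80.81272768    0.76920713 -166.02670431] [[-0.001 -0.958 -0.288]
 [ 1.    -0.001 -0.001]
 [ 0.001 -0.288  0.958]]
```

Run:
```python
from bench import robot
from h import *
import pickle
O=[np.pi,0,0.70]
robot.move_ptp([150,360,380],[np.pi,0,2.0])
robot.move_ptp([400,150,380],O)
robot.move_ptp([523,195,200],O)
robot.sleep(.3)
w=robot.get_image("wrist");pickle.dump(w,open("w1.pkl","wb"))
cv2.imwrite("pics/w1.png",cv2.resize(w["img"],(800,600),interpolation=cv2.INTER_CUBIC))
print(robot.current_t(),robot.current_tcp_pos(),robot.current_eef_rot(),robot.current_qpos(),proj(w,[523,195,95],True))
```

```text
3.575 [523.17386421 194.91412087 201.12297578] [ 3.14060651e+00 -1.64595299e-03  6.99835782e-01] [1.56841553e-01 2.84424802e-01 1.54380530e+00 6.37547279e-06
 1.31144380e+00 1.02780128e+00] [277.47709794 203.86814605]
```

View pics/w1.png

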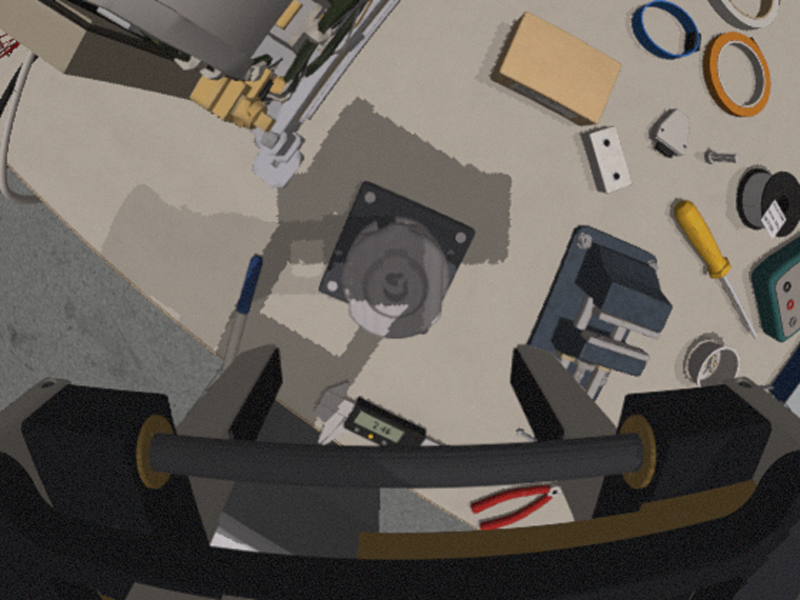

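The stack is at about (396,285) in this view. The slot isn't clear in the shadow, so I'll enlarge it.

Run:
```python
import pickle;from h import *
w=pickle.load(open("w1.pkl","rb"))["img"]
c=cv2.resize(w[120:250,210:345],(800,770),interpolation=cv2.INTER_CUBIC)[:600+0]
c=cv2.resize(w[145:245,215:340],(750,600),interpolation=cv2.INTER_CUBIC)
c=(255*(c/255.)**.6).astype("uint8");cv2.imwrite("pics/w1c.png",c)
```

```text
(no output)
```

View pics/w1c.png

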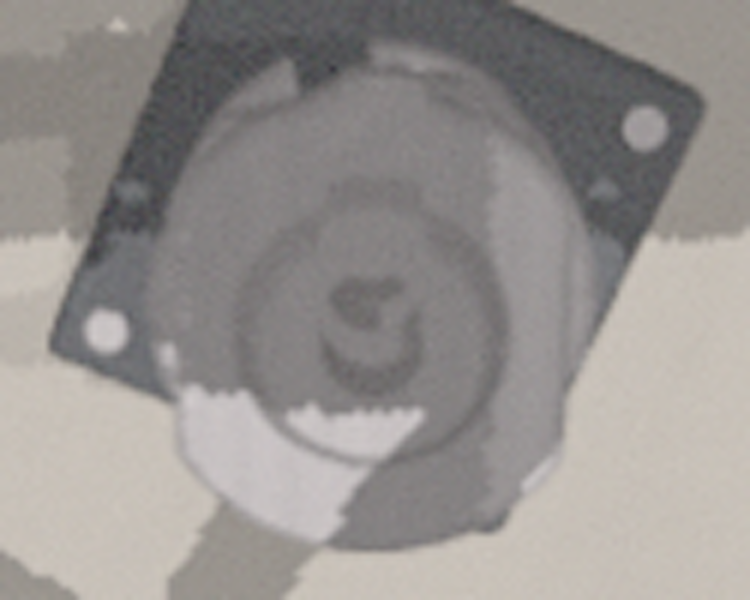

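Boss centre is at crop (372,332). The flats look vertical in the picture, with the slot pointing up, but the gripper's shadow hides the detail. I'll look again with the camera directly above and the gripper off to the side.

Run:
```python
from bench import robot
from h import *
import pickle
w=pickle.load(open("w1.pkl","rb"));print(atz(w,(215+372/6,145+332/6),95,True))
u=np.array([np.cos(.7),np.sin(.7)])
robot.move_linear([*(np.array([523,195])-85*u),170])
robot.sleep(.2)
w=robot.get_image("wrist");pickle.dump(w,open("w2.pkl","wb"))
p=proj(w,[523,195,95],True).round().astype(int);print(p,w["eye"])
c=cv2.resize(w["img"][p[1]-60:p[1]+60,p[0]-80:p[0]+80],(800,600),interpolation=cv2.INTER_CUBIC)
cv2.imwrite("pics/w2.png",(255*(c/255.)**.7).astype("uint8"))
print(robot.current_t())
```

```text
[525.1939263  197.38787131]
[278 105] [520.21436282 193.37480908 336.44508452]
4.575
```

View pics/w2.png

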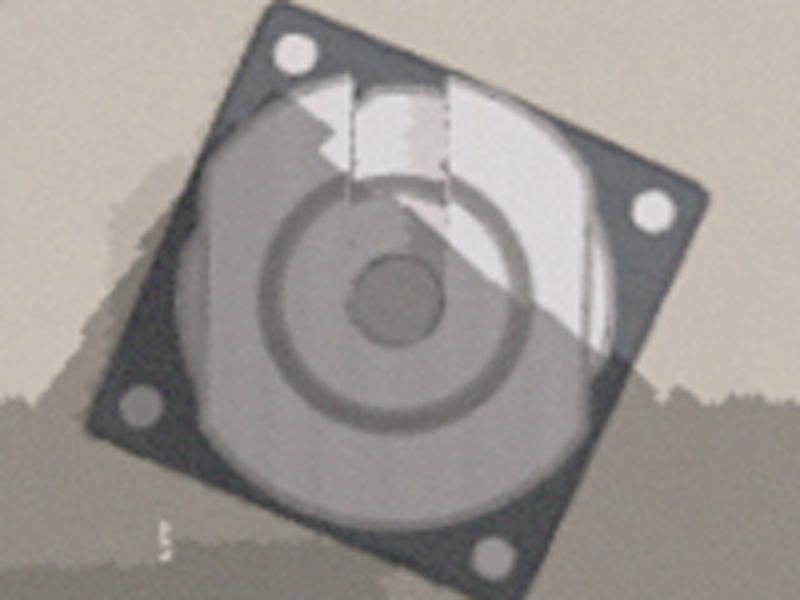

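The slot runs straight up, with edges at x≈352 and 447. The flats are at x≈205 and 587, and the boss centre is (396,303). Weight 2 is turned and sticks out beyond the flats. Next I'll compute the pose.

Run:
```python
from bench import robot
from h import *
import pickle
w=pickle.load(open("w2.pkl","rb"))
P=lambda x,y,z:atz(w,(198+x/5,45+y/5),z,True)
print("boss rim c",P(396,303,90),"hole",P(396,300,95))
a,b=P(352,80,87),P(446,80,87);c,d=P(351,200,87),P(447,200,87)
m=(a+b)/2;print("slot mouth",m,"ang",np.arctan2(*(m-(P(396,303,88)))[::-1]),np.arctan2(*(a-c)[::-1]),np.arctan2(*(b-d)[::-1]),np.linalg.norm(a-b))
l,r=P(205,300,87),P(587,300,87);print("flat",(l+r)/2,np.linalg.norm(l-r))
for l in ((273,0),(708,192),(525,605),(88,430)):print(P(*l,15))
print(robot.current_tcp_pos(),robot.current_eef_rot(),w["orientation"],robot.current_contact_force())
```

```text
boss rim c [522.70312507 195.16240881] hole [522.99364586 195.41290516]
slot mouth [549.44639193 217.05660471] ang 0.6860736969090311 0.690461867517745 0.7079057748419844 14.116793283343418
flat [523.35376034 195.70167973] 57.948739154927544
[554.83103205 253.25814423]
[580.80446403 163.98422938]
[494.05703197 137.15702673]
[465.50949366 226.92469977]
[458.59571826 140.57676307 170.14384009] [ 3.14131669e+00 -4.34403531e-04  7.00462408e-01] [ 2.84888098e+00 -1.14423283e-04 -8.71674210e-01] [ 0.08875442 -0.72006088  0.43861542]
```

Run:
```python
from bench import robot
from h import *
O=[np.pi,0,.695]
robot.move_ptp([523,195.3,130],O)
robot.move_linear([523,195.3,73],speed=60); robot.sleep(.3)
print(robot.current_tcp_pos(),robot.current_contact_force())
robot.move_gripper(0.0); robot.sleep(.2)
print(robot.current_gripper_width(),robot.current_finger_force(),robot.current_tcp_pos(),robot.current_contact_force())
w=robot.get_image("wrist")
robot.move_linear([523,195.3,78],speed=15); robot.sleep(.2)
print(robot.current_contact_force())
robot.move_linear([523,195.3,125],speed=60); robot.sleep(.3)
print(robot.current_gripper_width(),robot.current_contact_force(),robot.current_tcp_pos(),robot.current_t())
s=robot.get_image("scene");t=robot.get_image("top");v=robot.get_image("wrist")["img"]
a=cv2.resize(s["img"][160:250,200:320],(400,300),interpolation=3);b=cv2.resize(t["img"][165:255,140:260],(400,300),interpolation=3)
cv2.imwrite("pics/g.png",np.hstack([np.vstack([a,b]),cv2.resize(np.vstack([w["img"][::2,::2],v[::2,::2]]),(400,600))]))
```

```text
[523.14594268 195.34716025  73.25798322] [-0.36695376  0.21904505  0.62736736]
0.6429369922618879 29.97187810563119 [523.04043399 195.2454388   72.99959152] [ 0.20573545 -0.96428888 -0.76393943]
[ 0.34713529  0.07800943 -5.16866521]
0.6420419600169008 [-0.46962071 -0.75805875 -3.99563693] [522.83276959 195.26399242 124.65346471] 9.2333
```

View pics/g.png

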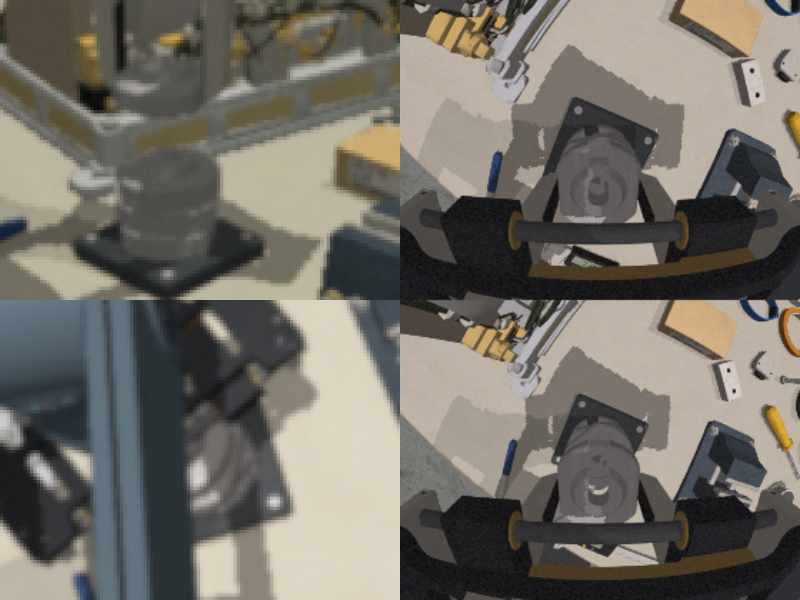

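Only the top weight came up, with the other three still nested, and the load reads about 4.4 N. Next is the press, with the camera over the plunger.

Run:
```python
from bench import robot
from h import *
import pickle
O=[np.pi,0,.695];u=np.array([np.cos(.695),np.sin(.695)])
robot.move_linear([523,195.3,240],speed=150)
robot.move_ptp([*(np.array([497,-196])-85*u),240],O)
robot.move_linear([*(np.array([497,-196])-85*u),170],speed=100)
robot.sleep(.3)
w=robot.get_image("wrist");pickle.dump(w,open("w3.pkl","wb"))
p=proj(w,[497,-196,140],True).round().astype(int);print(p,w["eye"],robot.current_tcp_pos(),robot.current_eef_rot())
x0,y0=p[0]-80,max(p[1]-60,0);print(x0,y0)
c=cv2.resize(w["img"][y0:y0+120,x0:x0+160],(800,600),interpolation=cv2.INTER_CUBIC)
cv2.imwrite("pics/w3.png",(255*(c/255.)**.7).astype("uint8"))
print(robot.current_t(),robot.current_contact_force(),proj(w,[497,-196,196],True),)
```

```text
[278 103] [ 493.65452334 -198.09139843  336.6225907 ] [ 431.84780565 -250.57388672  170.36822028] [ 3.14085301e+00 -1.08993159e-04  6.94955296e-01]
198 43
13.1667 [-0.11431302  0.3355044  -5.21367983] [277.94798595 100.40018823]
```

View pics/w3.png

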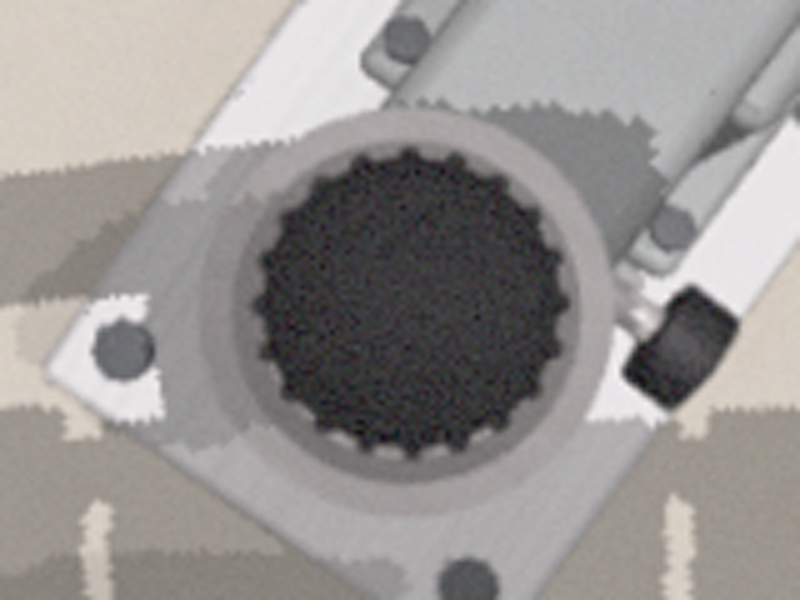

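Knob spans x 254–570 and y 146–460, centre (412,303). Seat collar centre is about (409,311).

Run:
```python
from h import *
import pickle
w=pickle.load(open("w3.pkl","rb"));u=np.array([np.cos(.695),np.sin(.695)]);n=np.array([-u[1],u[0]])
P=lambda x,y,z:atz(w,(198+x/5,43+y/5),z,True)
for q in (P(412,303,196),P(409,311,140)):print(q,q@u,q@n)
for z,a in((196,[(254,303),(570,303)]),(140,[(203,311),(616,311)])):print(np.linalg.norm(P(*a[0],z)-P(*a[1],z)))
print(P(405,310,140))
```

```text
[ 496.60402025 -197.68681915] 254.8227955105561 -469.85207702352875
[ 496.80616516 -197.87087262] 254.8601884902028 -470.1228906276161
26.97922016802687
49.428170493989235
[ 496.59406734 -197.42776611]
```

Run:
```python
from bench import robot
from h import *
import pickle
u=np.array([np.cos(.695),np.sin(.695)]);C=np.array([496.8,-197.8])
robot.move_linear([*(C-70*u),157],speed=80);robot.sleep(.2);print(robot.current_contact_force())
print(robot.move_linear([*(C-20*u),157],speed=60,f_stop=6))
print(robot.current_tcp_pos(),robot.current_contact_force())
print(robot.move_linear([*C,157],speed=25,f_stop=6));robot.sleep(.3)
print(robot.current_tcp_pos(),robot.current_contact_force(),robot.current_t())
w=robot.get_image("wrist");s=robot.get_image("scene");pickle.dump(w,open("w4.pkl","wb"))
q=proj(s,[496.8,-197.8,160]).round().astype(int);x,y=q[0]-40,q[1]-40
p=proj(w,[496.8,-197.8,180],True).round().astype(int);X,Y=p[0]-50,p[1]-50;print(p,X,Y)
a=cv2.resize(s["img"][y:y+80,x:x+80],(400,400),interpolation=2);b=cv2.resize(w["img"][Y:Y+100,X:X+100],(400,400),interpolation=2)
cv2.imwrite("pics/i.png",(255*(np.hstack([a,b])/255.)**.6).astype("uint8"))
```

```text
[ 1.13402166  0.11392045 -4.69610293]
False
[ 481.26739113 -210.65899981  156.91633227] [-0.61942051 -0.27292115 -4.34829056]
False
[ 496.74491593 -197.89850752  157.00737451] [-0.23187163  1.03333025 -4.96632527] 15.9833
[278 277] 228 227
```

View pics/i.png

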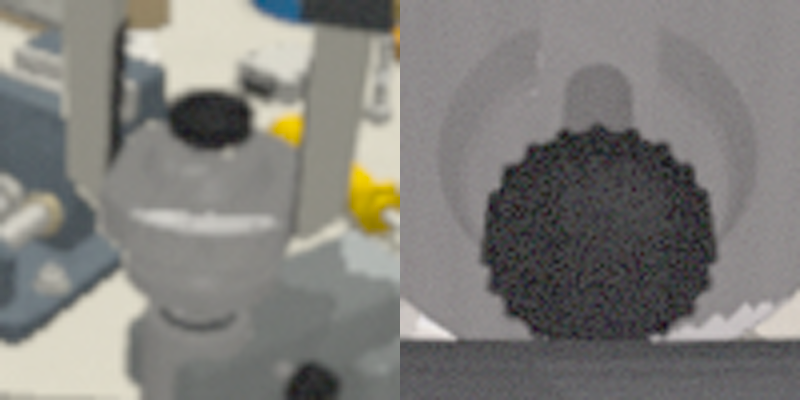

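The weight is round the neck with no contact. Slot, boss and knob all centre at about x=600 in the right crop, so it is well aligned sideways. I'll lower it slowly.

Run:
```python
from bench import robot
from h import *
C=[496.8,-197.8]
for z in (147,144,141,138,135,133.5):
    st=robot.move_linear([*C,z],speed=15,f_stop=8);robot.sleep(.1)
    print(z,st,robot.current_tcp_pos().round(2),robot.current_contact_force().round(2))
    if st:break
while not st and z>130.5:
    z-=.5;st=robot.move_linear([*C,z],speed=6,f_stop=3);robot.sleep(.1)
    print(z,st,robot.current_tcp_pos().round(2),robot.current_contact_force().round(2))
    if robot.current_contact_force()[2]>2: break
print(robot.current_t())
```

```text
147 False [ 496.9  -197.87  147.12] [-0.1   0.57 -3.75]
144 False [ 496.82 -197.83  144.03] [-0.2  -0.12 -3.84]
141 False [ 496.84 -197.83  141.03] [ 0.23  0.16 -2.88]
138 False [ 496.85 -197.81  138.02] [ 0.46 -0.46 -1.61]
135 False [ 496.85 -197.84  135.04] [ 0.52 -1.36 -3.06]
133.5 False [ 496.83 -197.83  133.52] [ 0.31 -0.61 -2.12]
133.0 False [ 496.85 -197.84  133.01] [ 0.31 -0.63 -2.6 ]
132.5 False [ 496.85 -197.82  132.52] [ 1.15 -1.04 -2.3 ]
132.0 False [ 496.83 -197.81  132.  ] [ 0.49 -1.27 -1.36]
131.5 False [ 496.88 -197.83  131.94] [-0.29  1.38  4.42]
20.55
```

Run:
```python
from bench import robot
from h import *
robot.move_gripper(1.0);robot.sleep(.2);print(robot.current_contact_force().round(2))
robot.move_linear([496.8,-197.8,250],speed=100)
u=np.array([np.cos(.695),np.sin(.695)])
robot.move_linear([*(np.array([496.8,-197.8])-85*u),250],speed=150);robot.sleep(.3)
w=robot.get_image("wrist");s=robot.get_image("scene")
q=proj(s,[496.8,-197.8,150]).round().astype(int);x,y=q[0]-40,q[1]-40
p=proj(w,[496.8,-197.8,150],True).round().astype(int);X,Y=p[0]-50,max(0,p[1]-50);print(p,X,Y)
a=cv2.resize(s["img"][y:y+80,x:x+80],(400,400),interpolation=2);b=cv2.resize(w["img"][Y:Y+100,X:X+100],(400,400),interpolation=2)
c=cv2.resize(s["img"][180:260,200:300],(400,200*8//5),interpolation=2)[:200];e=np.zeros((200,400,3),np.uint8)+0
cv2.imwrite("pics/f.png",(255*(np.vstack([np.hstack([a,b]),np.hstack([c,e])])/255.)**.6).astype("uint8"))
print(robot.current_t())
```

```text
[-0.7   0.19 -1.03]
[278 105] 228 55
23.9333
```

View pics/f.png

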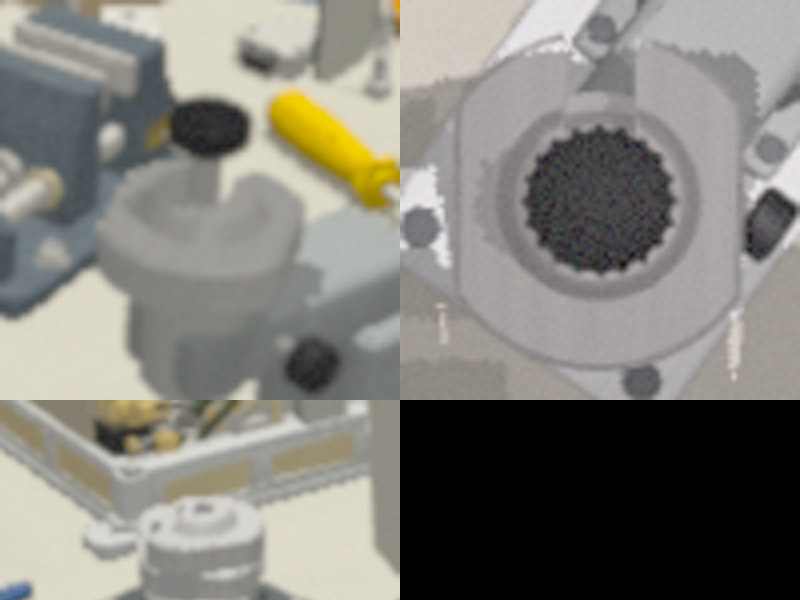

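The weight sits flat and centred: boss ring at (598,203), knob at (600,201). The plunger is down and the other three weights are still nested. Handing in.

```bash
python3 -c "
from bench import robot
print(robot.hand_in())"
```

```text
the job is handed in; nothing more can be done
None
```

The top weight is on the plunger's seat and released, and the plunger was lowered gently onto the chip. The other three weights are still nested, and the job was handed in about 24 s into the 45 s limit; no verdict came back.

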